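# Stack one empty tote on the loaded tote and nest another in it

### The job

Clear away the two empty totes: take the white tote off the sloping rack and stack it squarely on the loaded grey tote (black ends at opposite ends, so that it rides on the rim above the cartridges), and only then nest the blue tote fully down inside the white one (black ends together). Lower both totes into place and let go rather than dropping them, and leave the bottle, the jar and the black case where they stand.

Things in the scene. Friction and masses are not known exactly. Their poses are not given: they have to be found in the camera images.
- white_mid (a point): Loose empty white tote on the rack, 0.13 to 0.25 kg, 84 mm high, open top, tapering: 176 x 66 mm over lip, 147 x 38 mm at the bottom. Mid each long side an upright flat pad (30 mm long, rim to 26 mm down): two faces 66 mm apart to grip across from outside. Point: its centre, 42 mm above its bottom; x axis to its black end, z up out of its mouth.
- blue_mid (a point): Loose empty blue tote, same shape and mass as the white, upright on the bench, turned any way. All totes: 4 lugs on the long sides at x = +56 and -28 mm, undersides 14 mm above the bottom, 16 mm long, reaching y = +-33 mm; slots in the long walls at the same x, 22 mm wide, 32 mm deep from the rim. Point: its centre, 42 mm above its bottom; x axis to its black end, z up out of its mouth.
- loaded_mid (a point): Grey tote, same shape, fixed upright in a 190 x 75 mm steel tray on the bench, bottom 6 mm above the bench, turned any way. Four cartridges stand in it, 52 mm above its bottom. Point: its centre, 42 mm above its bottom; x axis to its black end, z up out of its mouth.
- loaded_rim (a point): Centre of the grey tote's mouth, at rim height. On each tote's rim at x = -56 and +28 mm are stops 5 mm high: a tote set on turned half round lands its lugs on the rim between them (play 2.5 mm sideways, 4 mm lengthways), its bottom 70 mm above the lower one's bottom: stacked.
- white_rim (a point): Centre of the white tote's mouth, at rim height. A tote lowered in the same way round (black ends together) drops its lugs to the bottom of the slots (play 3 mm lengthways, 2 mm sideways), its bottom 38 mm above the lower one's bottom: nested.
- rack_slope (a point): Fixed rack, foot 230 x 110 x 12 mm. Point: middle of its sloping plate (185 x 75 mm), 78 mm above the bench. Site axes are level, z up; the plate rises towards +x at 32 degrees. The white tote's bottom is centred here, black end uphill, its z leaning 32 degrees to -x. End stop (13 mm) at the low end, 9 mm strips beside it.
- rack_lamp (a point): Centre of the underside of the rack's black lamp head (fixed, 52 mm across, 52 mm high) above the white tote, on a level rod to a 380 mm post behind it (+x). Blocks an upright gripper and a straight lift: come and go square to the plate, and after about 50 mm back off to -x (point axes as the rack's).
- bottle_c (a point): Loose amber bottle, 56 mm diameter, 120 mm high, standing beside the blue tote; this point is half-way up. Not to be disturbed.
- jar_c (a point): Loose white jar with black lid, 68 mm diameter, 80 mm high; this point is half-way up. Not to be disturbed.
- case_c (a point): Loose black case, 110 x 80 x 40 mm; this point is its centre, x along its length. Not to be disturbed.

How it is judged:
By the outcome, as a careful person would: the job done as asked, in the order asked, and still so for the second after the job is handed in, with the robot touching nothing.
It also fails if it takes over 62 s, if anything falls off the work surface, if the arm or the gripper's body presses on something with over 40 N, if the wrist force passes 120 N, or if a joint passes its speed limit or range.

### The arm

A 7-joint arm with a two-finger parallel gripper is mounted at the origin on the work surface. World frame = base frame: x ahead of the robot, y to its left, z up, the work surface at z = 0. Lengths are in m, angles in degrees, forces in N, time in s.
With the tool pointing down it reaches from about 0.425 to 0.825 m from the base axis. Payload 3.6 kg.
Tool frame: the origin (TCP) lies on the centre line of the jaws, within the pads' length; the fingertips stand 11 mm ahead of it and the grasp point (between the pads) lies 8 mm behind it; z points along the fingers, y is the line along which they close (so a half turn about z gives the same grasp; the last joint's range is limited). The gripper opens to 85 mm and grips with 20 to 120 N. Pads are 22 mm wide; open, the fingers measure 114 mm over their backs; the gripper's body (76 mm by 85 mm) begins 54 mm behind the grasp point. The pads swing forward as they close: fully open they stand 13 mm farther back than shut.
Start: joints at [63.054, 35.231, -0.722, 81.555, 0.464, 63.22, -2.315], TCP at [0.279, -0.587, 0.242] pointing down, gripper open.
Joint ranges: [-178.69, 178.69], [-17.37, 117.87], [-77.05, 75.6], [15.02, 138.74], [-78.02, 258.01], [0.78, 113.62], [-162.83, 162.83]. Speed limits (degrees/s): [159.86, 159.86, 180, 180, 180, 180, 180].

### API

Orientations are given as [roll, pitch, yaw] about the fixed x, y, z axes, in that order (R = Rz(yaw) Ry(pitch) Rx(roll)).
In Python, from bench import * gives the robot as it stands.
- The arm moves only by the shell command python3 -m inch 'ROWS'. ROWS is JSON, a list of rows, each an object with "fingers": the finger opening in m, from 0 to 0.0854; "linear": the shift along the tool's x, y, z in m, a list of three; "angular": the turn, a rotation vector about the tool's x, y, z in rad, a list of three. In form: [{"fingers": fingers, "linear": [dx, dy, dz], "angular": [ax, ay, az]}, ...]. A call has 1 to 8 rows; each row is the pose to reach, as a shift and turn from the pose commanded when the call began, along the tool's axes at that moment; what a row does not reach only later rows make up. A row lasts 1/8 s, in which the tool goes at most 62.5 mm and 10.7 degrees, less where a joint would pass 70% of its speed; a pose out of reach is approached as far as the arm can. A call with a gripper value outside its range is refused whole. The fingers move at their own pace and stop on an object; the grip force is fixed at half the most. Time passes only in rows, so rows that repeat a pose let the fingers close. It gives the time, the measured TCP pose, the force, the opening and the grip force at its end, in the units of the state.
- get_state(): the state, without advancing time (a new reading comes with each control period).
- get_image(name): name is "scene" or "top" or "wrist"; returns the picture (480x640x3 uint8, red, green, blue); there is no depth.
- camera_params(name): a dict with "mtx" (3x3 intrinsics, pixels), "rvec" (rotation vector, rad) and "tvec" (3), from world to camera coordinates, as OpenCV has them. Camera axes: x right, y down, z forward; pixel columns grow to the right and rows downward; lengths in m; the calibration is good to about 2 mm. A picture is of the moment at which its call begins: read the wrist's pose just before it. camera_params takes no time and is no camera call; for the wrist camera it gives the pose at the moment of the call.
- close_job(): hands the job in; it is judged then, once.
Trained networks look in the newest picture that a camera, given by its name, has taken for a name from the list of things; names that differ only in an ending like _2 or _b are one class to them, and where a whole thing is asked for, a point or a joint stands for the part that bears it (a point fixed in the world has none). Each returns a list of dicts, best first, with "confidence" (0 to 1); they miss things now and then, are a little off and sometimes report something else, mostly with a low value. They report only what shows in the picture. A call takes as long as a camera call.
- boxes_of(target, camera): "xyz" ([x, y, z] in m, in world coordinates, good to about 4 mm: the middle of the surface that is visible of it).
- cut_out(target, camera): "region" (480x640 bool, what is visible of it).
- place_of(target, camera): "xyz" ([x, y, z] in m, in world coordinates, good to about 4 mm: a listed point, or the origin of a listed thing).
The state is a dict: "t": time; "qpos": joint angles; "dq": joint speeds; "effort": joint torques, N m; "eef_pos": TCP position; "tcp_rot": TCP orientation; "force": force on the tool from outside, world axes, zero at the start; "wrist_torque": the same for the moment, N m; "width": finger opening in m; "grip_force": force on a finger pad.
Only numpy, scipy, OpenCV 4.12 (cv2) and the standard library are available. Lean on these libraries where they do the work, as an engineer would, in place of code of your own. Each camera call takes 0.05 s, during which the arm holds its last target. There are 200 camera calls.

## Working session

There is one attempt and no reset: what is moved stays moved. The work goes in short steps, Python scripts to look and compute and a shell command to move; the robot and the scene stay as the last step left them, time stands still between calls to the robot, and variables do not carry over. Pictures are saved under pics/ and viewed, at most 10 in all, crops included, and the job is handed in when it is done.

```bash
mkdir -p pics; ls; python3 - <<'E'
from bench import *
import cv2,numpy as np
for c in ("scene","top"):
    im=get_image(c); cv2.imwrite(f"pics/{c}0.png",im[:,:,::-1])
    for n in "white_mid blue_mid loaded_mid loaded_rim white_rim rack_slope rack_lamp bottle_c jar_c case_c".split():
        try:
            r=place_of(n,c); print(c,n,[(np.round(d["xyz"],3).tolist(),round(d["confidence"],2)) for d in r[:2]])
        except Exception as e: print(n,e)
s=get_state();print(s)
E
```

```text
pics
scene white_mid [([0.469, 0.298, 0.115], 0.56)]
scene blue_mid [([0.47, -0.311, 0.045], 0.62)]
scene loaded_mid [([0.581, 0.009, 0.048], 0.61)]
scene loaded_rim [([0.583, 0.01, 0.092], 0.58)]
scene white_rim [([0.454, 0.283, 0.148], 0.97), ([0.582, 0.009, 0.092], 0.61)]
scene rack_slope [([0.484, 0.306, 0.079], 0.83)]
scene rack_lamp [([0.498, 0.316, 0.285], 0.9)]
scene bottle_c [([0.44, -0.412, 0.056], 0.59)]
scene jar_c [([0.745, 0.168, 0.042], 0.94)]
scene case_c [([0.662, -0.26, 0.021], 0.76)]
top white_mid [([0.468, 0.297, 0.114], 0.67), ([0.581, 0.007, 0.053], 0.35)]
top blue_mid [([0.468, -0.309, 0.042], 0.68)]
top loaded_mid [([0.58, 0.011, 0.053], 0.68)]
top loaded_rim [([0.58, 0.009, 0.093], 0.85)]
top white_rim [([0.453, 0.282, 0.146], 0.9), ([0.741, 0.168, 0.041], 0.48)]
top rack_slope [([0.494, 0.308, 0.083], 0.7), ([0.661, -0.258, 0.019], 0.53)]
top rack_lamp [([0.5, 0.316, 0.286], 0.89)]
top bottle_c [([0.442, -0.416, 0.064], 0.77)]
top jar_c [([0.745, 0.168, 0.042], 0.75)]
top case_c [([0.666, -0.256, 0.02], 0.59), ([0.581, 0.01, 0.055], 0.51)]
{'t': 1.1, 'qpos': array([63.05533219, 35.23114113, -0.72227966, 81.55340846,  0.46411662,
       63.22020836, -2.31395527]), 'dq': array([ 0.0146688 ,  0.05543556,  0.00967965,  0.03155766,  0.0593884 ,
       -0.133425  , -0.03570692]), 'effort': array([-2.46560503e-04, -4.69123363e+01,  2.59200353e-01, -1.71345162e+01,
        1.01534315e-02,  1.64481033e-03, -1.08236475e-05]), 'eef_pos': array([ 0.27909443, -0.58701297,  0.24230572]), 'tcp_rot': array([-1.79998059e+02, -2.25217014e-03,  2.54298344e+01]), 'force': array([-0.02908295,  0.98369576,  0.16338379]), 'wrist_torque': array([ 0.03748375, -0.03144075,  0.00938498]), 'grip_force': 0.0, 'width': 0.08542037006800308}
```

View pictures.

View pics/scene0.png

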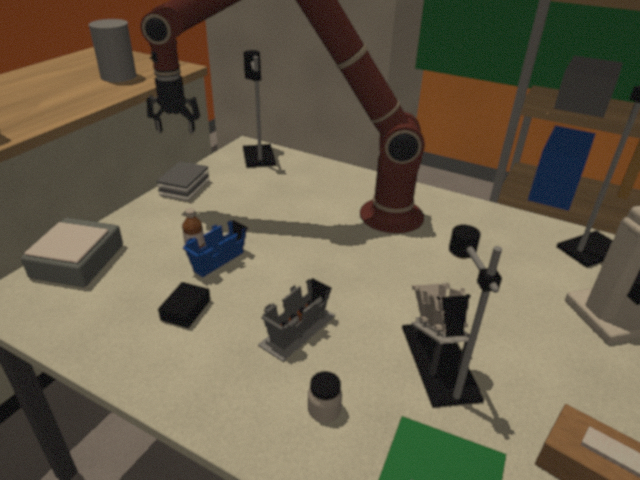

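View pics/top0.png

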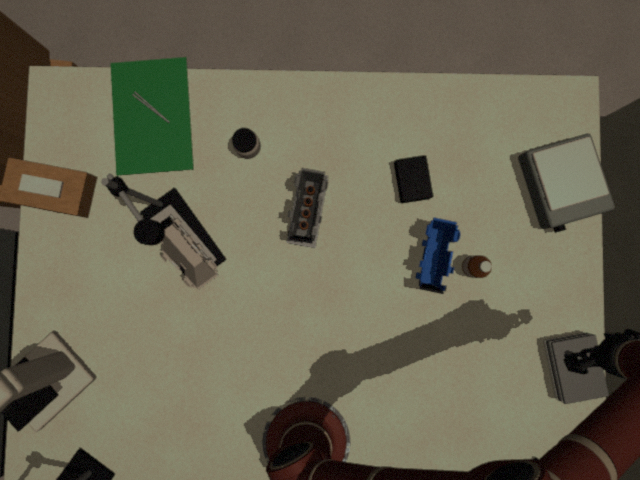

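```bash
cat > h.py <<'E'
from bench import *
import cv2,numpy as np
from scipy.spatial.transform import Rotation as Ro
def rect(im,cam,c,z,half=.13,px=256):
    """metric view: right = -y, up = +x, centred on c at height z"""
    p=camera_params(cam); 
    w=np.float32([[c[0]+half,c[1]+half,z],[c[0]+half,c[1]-half,z],[c[0]-half,c[1]-half,z],[c[0]-half,c[1]+half,z]])
    uv,_=cv2.projectPoints(w,np.array(p["rvec"]),np.array(p["tvec"]),np.array(p["mtx"]),None)
    H=cv2.getPerspectiveTransform(uv.reshape(4,2).astype(np.float32),np.float32([[0,0],[px,0],[px,px],[0,px]]))
    return cv2.warpPerspective(im,H,(px,px),flags=cv2.INTER_CUBIC),H
def rectyaw(region,H,c,half=.13,px=256):
    m=cv2.warpPerspective(region.astype(np.uint8)*255,H,(px,px))
    cn=max(cv2.findContours((m>127).astype(np.uint8),0,2)[0],key=cv2.contourArea)
    b=cv2.boxPoints(cv2.minAreaRect(cn)); s=2*half/px
    e=[b[1]-b[0],b[2]-b[1]]; e.sort(key=np.linalg.norm); m_=b.mean(0)
    d=np.array([-e[1][1],-e[1][0]])
    return dict(yaw=np.degrees(np.arctan2(d[1],d[0])),L=np.linalg.norm(e[1])*s,W=np.linalg.norm(e[0])*s,c=[c[0]+half-m_[1]*s,c[1]+half-m_[0]*s])
def goal(pos,R):
    """shift and rotvec in the current tool axes from measured pose"""
    s=get_state(); R0=Ro.from_euler('xyz',s["tcp_rot"],degrees=True)
    return R0.inv().apply(np.array(pos)-s["eef_pos"]).round(4).tolist(),(R0.inv()*R).as_rotvec().round(4).tolist()
E
python3 - <<'E'
from h import *
im=get_image("top"); t=[]
for n,c,z in (("loaded_mid",(.58,.01),.09),("blue_mid",(.469,-.31),.084),("white_mid",(.50,.31),.012)):
    v,H=rect(im,"top",c,z); t.append(v)
    r=cut_out(n,"top")
    for d in r[:1]: print(n,d["confidence"],rectyaw(d["region"],H,c))
cv2.imwrite("pics/r.png",np.hstack(t)[:,:,::-1])
p=camera_params("wrist");print(p)
E
```

```text
loaded_mid 0.93 {'yaw': np.float32(-8.972624), 'L': np.float32(0.18754497), 'W': np.float32(0.08168135), 'c': [np.float32(0.57862616), np.float32(0.008746937)]}
blue_mid 0.62 {'yaw': np.float32(-11.853), 'L': np.float32(0.17863226), 'W': np.float32(0.08653671), 'c': [np.float32(0.4688192), np.float32(-0.30939782)]}
{'mtx': array([[383.71877358,   0.        , 319.37961733],
       [  0.        , 383.71877358, 242.78103472],
       [  0.        ,   0.        ,   1.        ]]), 'rvec': array([-2.40681082,  1.51999474,  0.25781294]), 'tvec': array([-0.64964549, -0.04405681,  0.38186287])}
```

View pics/r.png

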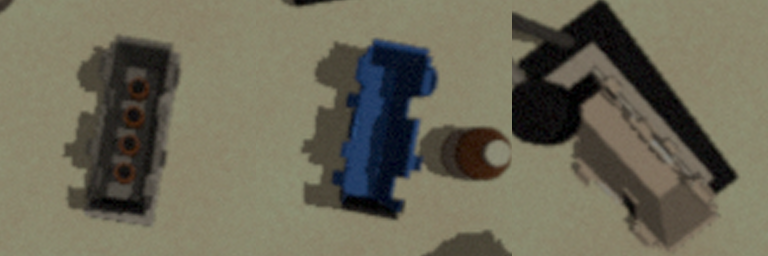

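```bash
python3 - <<'E'
from h import *
s=get_state(); R0=Ro.from_euler('xyz',s["tcp_rot"],degrees=True)
p=camera_params("wrist"); Rc=Ro.from_rotvec(p["rvec"])
c=-Rc.inv().apply(p["tvec"]); print(R0.inv().apply(c-s["eef_pos"]), (R0.inv()*Rc.inv()).as_matrix().round(3))
print(goal([.52,-.03,.33],Ro.from_euler('xyz',[180,0,20],degrees=True)))
E
```

```text
[ 0.08444231 -0.00028231 -0.13263197] [[ 0.    -0.944 -0.329]
 [ 1.     0.    -0.   ]
 [ 0.    -0.329  0.944]]
([0.4568, -0.3996, -0.0877], [-0.0001, -0.0, 0.0948])
```

```bash
R='{"fingers":0.0854,"linear":[0.45,-0.40,-0.088],"angular":[0,0,-1.5]}'; python3 -m inch '[{"fingers":0.0854,"linear":[0.05,-0.04,-0.02],"angular":[0,0,-0.18]},{"fingers":0.0854,"linear":[0.45,-0.40,-0.088],"angular":[0,0,-1.5]},{"fingers":0.0854,"linear":[0.45,-0.40,-0.088],"angular":[0,0,-1.5]},{"fingers":0.0854,"linear":[0.45,-0.40,-0.088],"angular":[0,0,-1.5]},{"fingers":0.0854,"linear":[0.45,-0.40,-0.088],"angular":[0,0,-1.5]},{"fingers":0.0854,"linear":[0.45,-0.40,-0.088],"angular":[0,0,-1.5]},{"fingers":0.0854,"linear":[0.45,-0.40,-0.088],"angular":[0,0,-1.5]},{"fingers":0.0854,"linear":[0.45,-0.40,-0.088],"angular":[0,0,-1.5]}]'
python3 - <<'E'
from h import *
s=get_state();print(s["t"],s["eef_pos"],s["tcp_rot"],s["qpos"],s["dq"])
print(goal([.52,-.03,.33],Ro.from_euler('xyz',[180,0,115],degrees=True)))
E
```

```text
t: 2.3
eef_pos: [0.4726, -0.1311, 0.3172]
tcp_rot: [179.9, 0.1, 111.3]
force: [1.6, -0.3, -0.7]
width: 0.0852
grip_force: 0.0
2.3 [ 0.47258884 -0.13105805  0.31718046] [1.79949807e+02 6.46751378e-02 1.11266613e+02] [ 34.026316    18.65742568 -28.76151922  99.87890223   9.90751587
  63.89871604  23.43431493] [-37.75651766   3.71229814 -28.97458692 -11.76750638   9.89654123
  12.60395301  17.43184526]
([0.077, 0.0808, -0.0128], [0.0008, 0.0012, -0.0652])
```

```bash
python3 -m inch '[{"fingers":0.0854,"linear":[0.04,0.04,-0.01],"angular":[0,0,-0.18]},{"fingers":0.0854,"linear":[0.08,0.08,-0.01],"angular":[0,0,-0.36]},{"fingers":0.0854,"linear":[0.08,0.08,-0.01],"angular":[0,0,-0.5]},{"fingers":0.0854,"linear":[0.08,0.08,-0.01],"angular":[0,0,-0.5]}]'
python3 - <<'E'
from h import *
P=camera_params("wrist"); im=get_image("wrist"); c=(.58,.01)
import bench
t=[]
v,H=rect(im,"wrist",c,.09); t.append(v); np.save("gim.npy",im)
d=cut_out("loaded_mid","wrist")[0]; print(d["confidence"],rectyaw(d["region"],H,c))
for n in("loaded_rim","loaded_mid"): print(n,[(x["xyz"],x["confidence"]) for x in place_of(n,"wrist")[:2]])
v,H=rect(im,"wrist",c,.09,px=512)
cv2.imwrite("pics/g.png",v[:,:,::-1])
ux=np.array([np.cos(np.radians(37)),np.sin(np.radians(37)),0]); tz=np.array([0,0,.848])-.53*ux
rim=np.array([.4535,.2825,.148]); 
R=Ro.from_euler('xyz',[180,-32,37],degrees=True)*Ro.from_euler('z',180,degrees=True)
print(get_state()["eef_pos"],get_state()["tcp_rot"],goal(rim+.06*tz-.05*ux,R))
E
```

```text
t: 2.8
eef_pos: [0.5182, -0.0292, 0.3263]
tcp_rot: [-180.0, -0.0, 139.5]
force: [-0.0, -0.0, -0.1]
width: 0.0854
grip_force: 0.0
0.58 {'yaw': np.float32(-9.462326), 'L': np.float32(0.18984227), 'W': np.float32(0.08481961), 'c': [np.float32(0.57456505), np.float32(0.0083667785)]}
loaded_rim [([0.5831, 0.0071, 0.0916], 0.76), ([0.7444, 0.1689, 0.0402], 0.26)]
loaded_mid []
[ 0.51791321 -0.03058791  0.32644202] [-1.79968326e+02  1.42666700e-02  1.39383050e+02] ([0.2703, 0.1159, 0.1274], [-0.3783, -0.4697, -1.3168])
```

View pics/g.png

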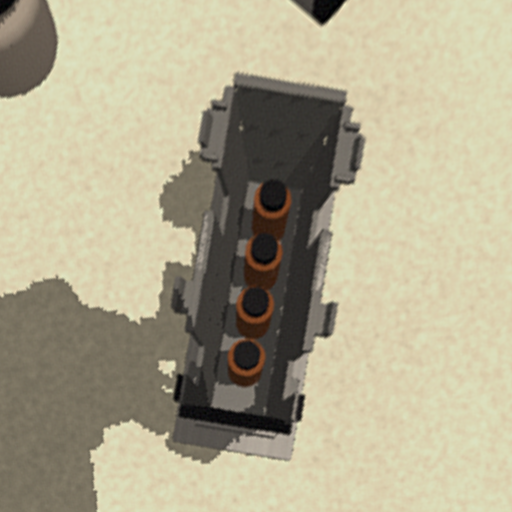

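```bash
python3 -m inch '[{"fingers":0.0854,"linear":[0.03,0.01,0.01],"angular":[-0.05,-0.06,-0.17]},{"fingers":0.0854,"linear":[0.08,0.03,0.03],"angular":[-0.1,-0.12,-0.34]},{"fingers":0.0854,"linear":[0.13,0.05,0.05],"angular":[-0.15,-0.18,-0.51]},{"fingers":0.0854,"linear":[0.18,0.07,0.07],"angular":[-0.2,-0.24,-0.68]},{"fingers":0.0854,"linear":[0.22,0.09,0.09],"angular":[-0.25,-0.3,-0.84]},{"fingers":0.0854,"linear":[0.25,0.11,0.11],"angular":[-0.3,-0.37,-1.0]},{"fingers":0.0854,"linear":[0.27,0.116,0.127],"angular":[-0.34,-0.42,-1.17]},{"fingers":0.0854,"linear":[0.27,0.116,0.127],"angular":[-0.378,-0.47,-1.317]}]'
python3 - <<'E'
from h import *
s=get_state();print(s["t"],s["qpos"])
im=get_image("wrist"); cv2.imwrite("pics/w.png",im[:,:,::-1])
for n in("white_rim","white_mid","rack_slope","rack_lamp"): print(n,[(x["xyz"].round(4) if hasattr(x["xyz"],'round') else x["xyz"],x["confidence"]) for x in place_of(n,"wrist")[:2]])
E
```

```text
t: 4.0
eef_pos: [0.4037, 0.2196, 0.2101]
tcp_rot: [177.8, 29.1, -158.0]
force: [0.1, -0.4, -0.2]
width: 0.0855
grip_force: 0.0
4.0 [-11.47779756  15.08568706 -27.05314805 135.91200495  82.92893545
  11.4185057   -3.2194704 ]
white_rim [([0.4523, 0.2854, 0.1473], 0.97)]
white_mid [([0.4729, 0.2938, 0.1152], 0.59)]
rack_slope []
rack_lamp []
```

View pics/w.png

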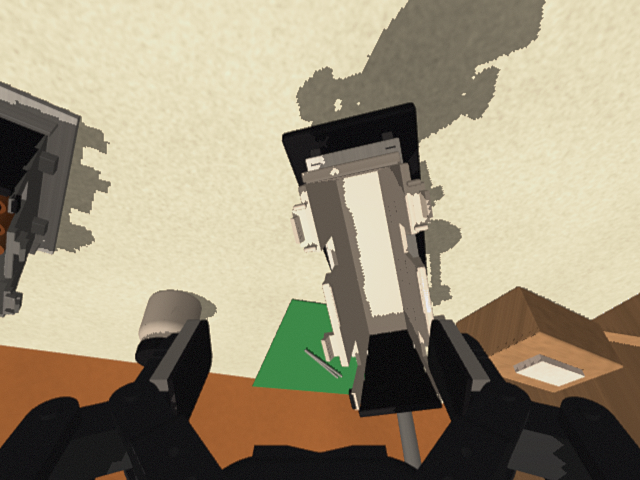

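```bash
python3 - <<'E'
from h import *
p=camera_params("wrist"); Rc=Ro.from_rotvec(p["rvec"]).inv(); C=-Rc.apply(p["tvec"])
def ray(u,v): return Rc.apply(np.linalg.inv(p["mtx"])@[u,v,1])
a,b=[C+ray(*q)*(.012-C[2])/ray(*q)[2] for q in((283,133),(415,103))]
d=b-a; print("foot",a,b,np.linalg.norm(d),np.degrees(np.arctan2(d[1],d[0])))
im=get_image("wrist")
# rectify onto rim plane
psi=np.radians(37.); ux=np.array([np.cos(psi),np.sin(psi),0]); uy=np.array([-ux[1],ux[0],0]); tz=np.array([0,0,.848])-.53*ux; tx=np.cross(uy,tz)
c=np.array([.4525,.284,.148]); w=np.float32([c+.13*(i*tx+j*uy) for i,j in((1,1),(1,-1),(-1,-1),(-1,1))])
uv,_=cv2.projectPoints(w,p["rvec"],p["tvec"],p["mtx"],None)
H=cv2.getPerspectiveTransform(uv.reshape(4,2).astype(np.float32),np.float32([[0,0],[512,0],[512,512],[0,512]]))
v=cv2.warpPerspective(im,H,(512,512)); cv2.line(v,(256,0),(256,511),(255,0,0),1); cv2.line(v,(0,256),(511,256),(255,0,0),1)
cv2.imwrite("pics/wr.png",v[:,:,::-1])
E
```

```text
foot [0.4433853  0.21133016 0.012     ] [0.38156396 0.29673728 0.012     ] 0.1054336394680187 125.89863393977238
```

View pics/wr.png

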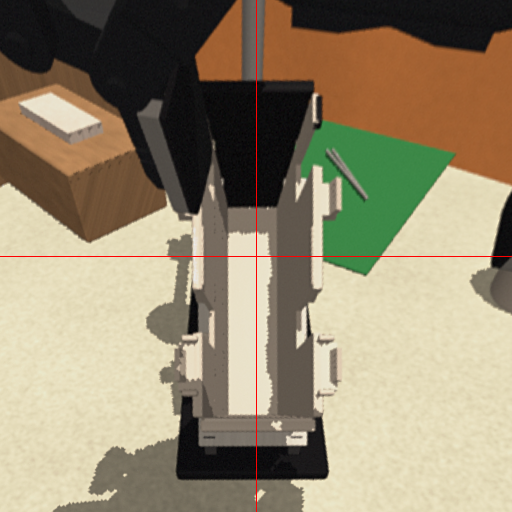

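```bash
cat >> h.py <<'E'
psi=37.2; ux=np.array([np.cos(np.radians(psi)),np.sin(np.radians(psi)),0]); tz=np.array([0,0,.848])-.53*ux
rim=np.array([.453,.283,.148])
RW=Ro.from_euler('xyz',[180,-32,psi],degrees=True)*Ro.from_euler('z',180,degrees=True)
E
python3 - <<'E'
from h import *
for k in(.05,.0,-.022): print(rim+k*tz,goal(rim+k*tz,RW))
E
```

```text
[0.43189196 0.26697812 0.1904    ] ([-0.028, 0.0331, 0.0399], [-0.0969, -0.0468, -0.234])
[0.453 0.283 0.148] ([-0.0298, 0.0382, 0.0896], [-0.0969, -0.0468, -0.234])
[0.46228754 0.29004963 0.129344  ] ([-0.0306, 0.0404, 0.1115], [-0.0969, -0.0468, -0.234])
```

```bash
python3 -m inch '[{"fingers":0.0854,"linear":[-0.014,0.016,0.015],"angular":[-0.05,-0.023,-0.117]},{"fingers":0.0854,"linear":[-0.028,0.033,0.03],"angular":[-0.097,-0.047,-0.234]},{"fingers":0.0854,"linear":[-0.028,0.033,0.04],"angular":[-0.097,-0.047,-0.234]},{"fingers":0.0854,"linear":[-0.028,0.033,0.04],"angular":[-0.097,-0.047,-0.234]}]'
python3 - <<'E'
from h import *
print(get_state()["qpos"])
for k in(0,-.022): print(goal(rim+k*tz,RW))
E
```

```text
t: 4.8
eef_pos: [0.4318, 0.2667, 0.1894]
tcp_rot: [179.9, 31.9, -142.8]
force: [-0.4, 0.3, -0.5]
width: 0.0855
grip_force: 0.0
[ -7.49981551  22.61715596 -33.58931167 133.1197372  113.00706621
  12.29458044 -18.44345952]
([-0.0008, 0.0001, 0.0493], [0.0009, -0.0014, -0.0])
([-0.0008, 0.0001, 0.0713], [0.0009, -0.0014, -0.0])
```

Aligned. Descend square to the plate, close, check.

```bash
python3 -m inch '[{"fingers":0.0854,"linear":[0,0,0.015],"angular":[0,0,0]},{"fingers":0.0854,"linear":[0,0,0.035],"angular":[0,0,0]},{"fingers":0.0854,"linear":[-0.001,0,0.055],"angular":[0,0,0]},{"fingers":0.0854,"linear":[-0.001,0,0.071],"angular":[0,0,0]},{"fingers":0.0854,"linear":[-0.001,0,0.071],"angular":[0,0,0]},{"fingers":0.06,"linear":[-0.001,0,0.071],"angular":[0,0,0]},{"fingers":0.05,"linear":[-0.001,0,0.071],"angular":[0,0,0]},{"fingers":0.05,"linear":[-0.001,0,0.071],"angular":[0,0,0]}]'
python3 - <<'E'
from h import *
print(get_state()["qpos"]); print(goal(rim-.022*tz,RW))
E
```

```text
t: 5.8
eef_pos: [0.4614, 0.2902, 0.1311]
tcp_rot: [-179.9, 32.0, -142.6]
force: [-2.7, -3.8, 7.3]
width: 0.0651
grip_force: 66.3
[ -5.76052281  34.66425278 -39.99292137 131.23370245 122.83641599
  23.65770371 -25.79743191]
([0.0004, -0.0006, 0.0018], [0.0, 0.0003, 0.0033])
```

```bash
python3 -m inch '[{"fingers":0.05,"linear":[0,0,-0.008],"angular":[0,0,0]},{"fingers":0.05,"linear":[0,0,-0.02],"angular":[0,0,0]},{"fingers":0.05,"linear":[0,0,-0.035],"angular":[0,0,0]},{"fingers":0.05,"linear":[0,0,-0.05],"angular":[0,0,0]},{"fingers":0.05,"linear":[0,0,-0.055],"angular":[0,0,0]}]'
cat >> h.py <<'E'
G=np.array([.582,.0075]); gy=-9.4
RG=Ro.from_euler('xyz',[180,0,gy+180],degrees=True)
E
python3 - <<'E'
from h import *
s=get_state();print(s["qpos"],s["width"],s["grip_force"],s["force"]);
q=s["eef_pos"]-.03*ux+.13*np.array([ux[1],-ux[0],0])+[0,0,.02]; print(q,goal(q,RW)); print(goal([*G,.26],RG))
E
```

```text
t: 6.42
eef_pos: [0.4378, 0.2727, 0.1778]
tcp_rot: [-179.9, 32.0, -142.5]
force: [0.1, 0.4, -3.2]
width: 0.0649
grip_force: 67.2
[ -6.49154343  25.29736489 -36.10169001 132.8160829  115.73379102
  15.22931933 -20.71220614] 0.06488390006723685 67.24177837371826 [ 0.08780049  0.39218664 -3.21354217]
[0.49249913 0.15105327 0.19777354] ([0.0153, -0.1299, -0.033], [0.001, 0.0002, 0.0039])
([-0.0038, -0.2984, -0.0941], [0.227, 0.5274, 0.7956])
```

```bash
python3 -m inch '[{"fingers":0.05,"linear":[0.004,-0.012,-0.016],"angular":[0,0,0]},{"fingers":0.05,"linear":[0.008,-0.036,-0.02],"angular":[0,0,0]},{"fingers":0.05,"linear":[0.012,-0.07,-0.025],"angular":[0,0,0]},{"fingers":0.05,"linear":[0.015,-0.105,-0.033],"angular":[0,0,0]},{"fingers":0.05,"linear":[0.015,-0.135,-0.04],"angular":[0,0,0]},{"fingers":0.05,"linear":[0.015,-0.155,-0.05],"angular":[0.03,0.07,0.1]},{"fingers":0.05,"linear":[0.01,-0.175,-0.06],"angular":[0.06,0.14,0.21]},{"fingers":0.05,"linear":[0.01,-0.19,-0.07],"angular":[0.1,0.22,0.33]}]'
python3 - <<'E'
from h import *
s=get_state();print(s["qpos"],s["force"]);
print(goal([*G,.25],RG))
E
```

```text
t: 7.42
eef_pos: [0.5272, 0.1042, 0.2182]
tcp_rot: [-177.5, 29.4, -151.9]
force: [0.8, -1.0, -1.9]
width: 0.0651
grip_force: 67.3
[ 25.3580333   24.97972232 -48.35122982 124.37010912  62.23080659
  16.49016736  44.9001381 ] [ 0.78962785 -0.99423174 -1.90124369]
([-0.018, -0.1121, -0.0215], [0.1271, 0.5087, 0.6286])
```

```bash
python3 -m inch '[{"fingers":0.05,"linear":[0,-0.02,-0.02],"angular":[0.03,0.1,0.13]},{"fingers":0.05,"linear":[-0.004,-0.04,-0.03],"angular":[0.05,0.2,0.25]},{"fingers":0.05,"linear":[-0.008,-0.06,-0.03],"angular":[0.08,0.3,0.38]},{"fingers":0.05,"linear":[-0.012,-0.08,-0.03],"angular":[0.1,0.4,0.5]},{"fingers":0.05,"linear":[-0.018,-0.1,-0.022],"angular":[0.127,0.509,0.629]},{"fingers":0.05,"linear":[-0.018,-0.112,-0.022],"angular":[0.127,0.509,0.629]},{"fingers":0.05,"linear":[-0.018,-0.112,-0.022],"angular":[0.127,0.509,0.629]},{"fingers":0.05,"linear":[-0.018,-0.112,-0.022],"angular":[0.127,0.509,0.629]}]'
python3 - <<'E'
from h import *
s=get_state();print(s["qpos"],s["force"],s["wrist_torque"]);
for z in(.25,.16,.14):print(goal([*G,z],RG))
im=get_image("wrist"); t=get_image("scene")
cv2.imwrite("pics/s2.png",np.hstack([cv2.resize(im,(400,300)),cv2.resize(t[180:420,200:520],(400,300))])[:,:,::-1])
for n in("white_rim","white_mid","loaded_rim"):
  for c in("scene","top"): print(n,c,[(np.round(x["xyz"],4),round(x["confidence"],2)) for x in place_of(n,c)[:2]])
E
```

```text
t: 8.43
eef_pos: [0.581, 0.0094, 0.2512]
tcp_rot: [179.9, 0.2, 170.8]
force: [-0.0, -0.4, -2.6]
width: 0.0653
grip_force: 67.5
[ 27.08239392  36.38819855 -51.29307384  91.92227824  30.31676562
  66.37334153  49.70828701] [-0.02593286 -0.44713391 -2.61048202] [ 0.00462922 -0.07116131  0.02816616]
([-0.0013, -0.0018, 0.0012], [0.002, 0.0026, 0.0044])
([-0.0011, -0.0019, 0.0912], [0.002, 0.0026, 0.0044])
([-0.001, -0.002, 0.1112], [0.002, 0.0026, 0.0044])
white_rim scene [(array([0.5795, 0.0081, 0.2721]), 0.84), (array([0.7474, 0.1691, 0.0464]), 0.46)]
white_rim top [(array([0.4522, 0.2829, 0.1486]), 0.65)]
white_mid scene [(array([0.5803, 0.0127, 0.2338]), 0.55)]
white_mid top [(array([0.4716, 0.2954, 0.1101]), 0.64)]
loaded_rim scene [(array([0.5834, 0.0083, 0.09  ]), 0.61), (array([0.4959, 0.3138, 0.286 ]), 0.18)]
loaded_rim top [(array([0.581 , 0.01  , 0.0925]), 0.78), (array([ 0.6653, -0.2576,  0.0212]), 0.42)]
```

View pics/s2.png

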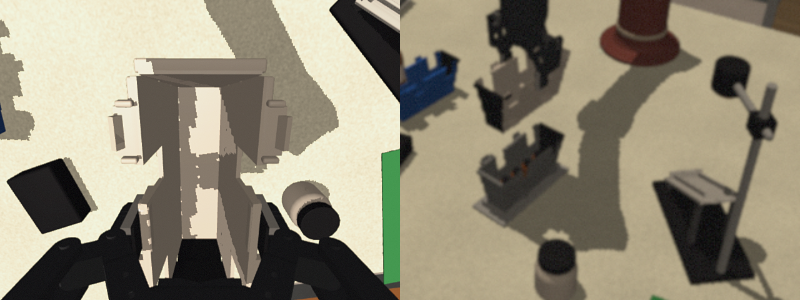

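```bash
python3 -m inch '[{"fingers":0.05,"linear":[-0.001,-0.001,0.015],"angular":[0.002,0.002,0.004]},{"fingers":0.05,"linear":[-0.001,-0.001,0.04],"angular":[0.002,0.002,0.004]},{"fingers":0.05,"linear":[-0.001,-0.001,0.065],"angular":[0.002,0.002,0.004]},{"fingers":0.05,"linear":[-0.001,-0.001,0.08],"angular":[0.002,0.002,0.004]},{"fingers":0.05,"linear":[-0.001,-0.001,0.09],"angular":[0.002,0.002,0.004]},{"fingers":0.05,"linear":[-0.001,-0.001,0.097],"angular":[0.002,0.002,0.004]},{"fingers":0.05,"linear":[-0.001,-0.001,0.1],"angular":[0.002,0.002,0.004]},{"fingers":0.05,"linear":[-0.001,-0.001,0.1],"angular":[0.002,0.002,0.004]}]'
python3 - <<'E'
from h import *
print(goal([.582,.008,.14],RG))
get_image("wrist"); print([(np.round(x["xyz"],4),x["confidence"]) for x in place_of("white_rim","wrist")])
im=get_image("scene"); print([(np.round(x["xyz"],4),x["confidence"]) for n in("white_rim","loaded_rim") for x in place_of(n,"scene")])
E
```

```text
t: 9.82
eef_pos: [0.5837, 0.0078, 0.1514]
tcp_rot: [180.0, 0.1, 170.5]
force: [0.1, 0.4, -1.6]
width: 0.065
grip_force: 67.5
([0.0018, -0.0001, 0.0114], [0.0002, 0.0017, -0.0021])
[(array([0.5866, 0.0071, 0.1713]), 0.61)]
[(array([0.5855, 0.0073, 0.1723]), 0.94), (array([0.5821, 0.0124, 0.0928]), 0.68)]
```

```bash
python3 -m inch '[{"fingers":0.05,"linear":[0.003,0,0.002],"angular":[0,0.001,-0.001]},{"fingers":0.05,"linear":[0.003,0,0.005],"angular":[0,0.001,-0.001]},{"fingers":0.05,"linear":[0.003,0,0.008],"angular":[0,0.001,-0.001]},{"fingers":0.05,"linear":[0.003,0,0.01],"angular":[0,0.001,-0.001]},{"fingers":0.05,"linear":[0.003,0,0.01],"angular":[0,0.001,-0.001]}]'
```

```text
t: 10.7
eef_pos: [0.5804, 0.0082, 0.1408]
tcp_rot: [-180.0, -0.0, 170.5]
force: [0.8, -0.3, -1.2]
width: 0.0651
grip_force: 67.5
```

```bash
python3 -m inch '[{"fingers":0.05,"linear":[0,0,0.001],"angular":[0,0,0]},{"fingers":0.05,"linear":[0,0,0.002],"angular":[0,0,0]},{"fingers":0.05,"linear":[0,0,0.0025],"angular":[0,0,0]},{"fingers":0.05,"linear":[0,0,0.0025],"angular":[0,0,0]}]'
```

```text
t: 11.2
eef_pos: [0.5806, 0.0083, 0.1388]
tcp_rot: [-180.0, 0.0, 170.5]
force: [-0.7, -0.5, 0.3]
width: 0.065
grip_force: 67.9
```

```bash
python3 -m inch '[{"fingers":0.05,"linear":[0,0,0.001],"angular":[0,0,0]},{"fingers":0.05,"linear":[0,0,0.0015],"angular":[0,0,0]},{"fingers":0.05,"linear":[0,0,0.0015],"angular":[0,0,0]}]'
python3 - <<'E'
from h import *
get_image("wrist"); print([(np.round(x["xyz"],4),x["confidence"]) for x in place_of("white_rim","wrist")])
get_image("scene"); print([(np.round(x["xyz"],4),x["confidence"]) for n in("white_rim","white_mid") for x in place_of(n,"scene")])
print(get_state()["force"],get_state()["wrist_torque"])
E
```

```text
t: 11.58
eef_pos: [0.5807, 0.0083, 0.1387]
tcp_rot: [-180.0, 0.1, 170.5]
force: [-2.2, -1.5, 8.0]
width: 0.0651
grip_force: 68.9
[(array([0.5818, 0.0102, 0.1595]), 0.75)]
[(array([0.5837, 0.0104, 0.1604]), 0.68), (array([0.5796, 0.0094, 0.1208]), 0.87)]
[-4.10845825 -0.84386235  7.69782823] [-0.16797656  0.68648305  0.00430196]
```

```bash
python3 -m inch '[{"fingers":0.05,"linear":[0,0,-0.001],"angular":[0,0,0]},{"fingers":0.0854,"linear":[0,0,-0.001],"angular":[0,0,0]},{"fingers":0.0854,"linear":[0,0,-0.001],"angular":[0,0,0]},{"fingers":0.0854,"linear":[0,0,-0.001],"angular":[0,0,0]},{"fingers":0.0854,"linear":[0,0,-0.01],"angular":[0,0,0]},{"fingers":0.0854,"linear":[0,0,-0.035],"angular":[0,0,0]},{"fingers":0.0854,"linear":[0,0,-0.08],"angular":[0,0,0]},{"fingers":0.0854,"linear":[0,0,-0.13],"angular":[0,0,0]}]'
python3 - <<'E'
from h import *
s=get_state();print(s["qpos"])
im=get_image("wrist"); r=place_of("white_rim","wrist");print([(np.round(x["xyz"],4),x["confidence"]) for x in r])
c=(.582,.008)
v,H=rect(im,"wrist",c,.16,px=512); cv2.line(v,(256,0),(256,511),(255,0,0),1); cv2.line(v,(0,256),(511,256),(255,0,0),1)
sc=get_image("scene")
cv2.imwrite("pics/st.png",np.hstack([cv2.resize(v,(400,400)),cv2.resize(sc[220:380,230:390],(400,400),interpolation=cv2.INTER_CUBIC)])[:,:,::-1])
print([(np.round(x["xyz"],4),x["confidence"]) for n in("white_rim","white_mid","blue_mid") for x in place_of(n,"scene")])
print(goal([.50,-.22,.26],Ro.from_euler('xyz',[180,0,80],degrees=True)))
E
```

```text
t: 12.82
eef_pos: [0.5802, 0.0082, 0.2685]
tcp_rot: [180.0, -0.0, 170.6]
force: [0.7, -0.1, -0.5]
width: 0.0855
grip_force: 0.0
[ 27.38704581  35.48481932 -51.75878832  90.41449426  29.28877114
  68.60786364  50.43519061]
[(array([0.5822, 0.0105, 0.1596]), 0.85)]
[(array([0.5825, 0.0071, 0.1583]), 0.6), (array([0.583 , 0.0129, 0.1206]), 0.64), (array([ 0.4685, -0.3104,  0.043 ]), 0.58)]
([0.0414, -0.2377, 0.0065], [-0.0022, -0.0004, 1.5802])
```

View pics/st.png

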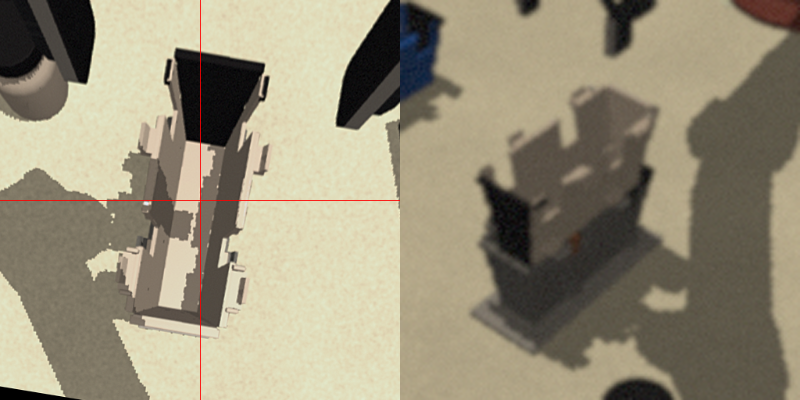

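```bash
python3 -m inch '[{"fingers":0.0854,"linear":[0.004,-0.03,0],"angular":[0,0,0.01]},{"fingers":0.0854,"linear":[0.01,-0.09,0],"angular":[0,0,0.02]},{"fingers":0.0854,"linear":[0.018,-0.15,0],"angular":[0,0,0.03]},{"fingers":0.0854,"linear":[0.025,-0.21,0.01],"angular":[0,0,0.045]},{"fingers":0.0854,"linear":[0.032,-0.26,0.02],"angular":[0,0,0.045]},{"fingers":0.0854,"linear":[0.034,-0.287,0.02],"angular":[0,0,0.045]},{"fingers":0.0854,"linear":[0.034,-0.287,0.02],"angular":[0,0,0.045]}]'
python3 - <<'E'
from h import *
s=get_state();print(s["qpos"])
c=(.469,-.31)
im=get_image("wrist")
for n in("blue_mid","bottle_c"): print(n,[(np.round(x["xyz"],4),x["confidence"]) for x in place_of(n,"wrist")])
v,H=rect(im,"wrist",c,.084,px=512); cv2.line(v,(256,0),(256,511),(255,0,0),1); cv2.line(v,(0,256),(511,256),(255,0,0),1)
cv2.imwrite("pics/b.png",v[:,:,::-1])
E
```

```text
t: 14.0
eef_pos: [0.4979, -0.2723, 0.2449]
tcp_rot: [-180.0, -0.2, 167.6]
force: [-0.3, 0.3, 0.7]
width: 0.0855
grip_force: 0.0
[ 57.48846973  35.9681823  -51.98774993  94.28463051  30.61643712
  65.30672206  75.11367869]
blue_mid [(array([ 0.4658, -0.3095,  0.0423]), 0.92)]
bottle_c [(array([ 0.4404, -0.4141,  0.0607]), 0.66)]
```

View pics/b.png

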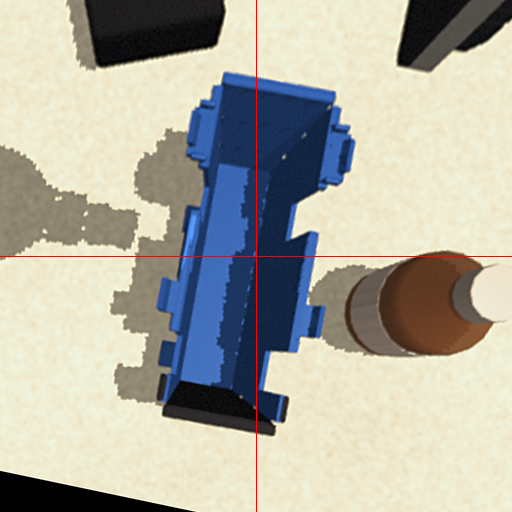

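```bash
python3 - <<'E'
from h import *
for z in(.12,.064): print(goal([.470,-.308,z],Ro.from_euler('xyz',[180,0,169.7],degrees=True)))
E
```

```text
([0.0211, -0.0464, 0.1267], [0.0018, -0.0005, -0.0273])
([0.021, -0.0465, 0.1827], [0.0018, -0.0005, -0.0273])
```

```bash
python3 -m inch '[{"fingers":0.0854,"linear":[0.01,-0.023,0.01],"angular":[0.002,0,-0.027]},{"fingers":0.0854,"linear":[0.021,-0.046,0.04],"angular":[0.002,0,-0.027]},{"fingers":0.0854,"linear":[0.021,-0.046,0.08],"angular":[0.002,0,-0.027]},{"fingers":0.0854,"linear":[0.021,-0.046,0.11],"angular":[0.002,0,-0.027]},{"fingers":0.0854,"linear":[0.021,-0.046,0.122],"angular":[0.002,0,-0.027]},{"fingers":0.0854,"linear":[0.021,-0.046,0.122],"angular":[0.002,0,-0.027]}]'
python3 - <<'E'
from h import *
print(goal([.470,-.308,.064],Ro.from_euler('xyz',[180,0,169.7],degrees=True)))
get_image("wrist"); print([(np.round(x["xyz"],4),x["confidence"]) for x in place_of("blue_mid","wrist")])
E
```

```text
t: 14.9
eef_pos: [0.4703, -0.3087, 0.1251]
tcp_rot: [-179.9, -0.0, 169.6]
force: [0.8, 0.7, 0.9]
width: 0.0851
grip_force: 0.0
([0.0004, 0.0007, 0.0611], [-0.0013, -0.0003, -0.0011])
[(array([ 0.4633, -0.3115,  0.0425]), 0.58)]
```

```bash
python3 -m inch '[{"fingers":0.0854,"linear":[0.002,0,0.01],"angular":[0,0,0]},{"fingers":0.0854,"linear":[0.002,0,0.03],"angular":[0,0,0]},{"fingers":0.0854,"linear":[0.002,0,0.05],"angular":[0,0,0]},{"fingers":0.0854,"linear":[0.002,0,0.061],"angular":[0,0,0]},{"fingers":0.0854,"linear":[0.002,0,0.061],"angular":[0,0,0]},{"fingers":0.06,"linear":[0.002,0,0.061],"angular":[0,0,0]},{"fingers":0.05,"linear":[0.002,0,0.061],"angular":[0,0,0]},{"fingers":0.05,"linear":[0.002,0,0.061],"angular":[0,0,0]}]'; python3 -c "
from bench import *
print(get_state()['qpos'])"
```

```text
t: 16.0
eef_pos: [0.4685, -0.31, 0.0649]
tcp_rot: [-179.8, 0.1, 169.5]
force: [-0.4, 0.3, 2.3]
width: 0.0652
grip_force: 66.8
[ 56.91131313  47.54264672 -42.58336169 105.65462797  45.02282301
  45.09126827  69.4426143 ]
```

```bash
python3 -m inch '[{"fingers":0.05,"linear":[0,0,-0.01],"angular":[0,0,0]},{"fingers":0.05,"linear":[0,0,-0.035],"angular":[0,0,0]},{"fingers":0.05,"linear":[0,0,-0.075],"angular":[0,0,0]},{"fingers":0.05,"linear":[0,0,-0.125],"angular":[0,0,0]},{"fingers":0.05,"linear":[0,0,-0.17],"angular":[0,0,0]},{"fingers":0.05,"linear":[0,0.01,-0.21],"angular":[0,0,0.08]},{"fingers":0.05,"linear":[0,0.03,-0.24],"angular":[0,0,0.2]},{"fingers":0.05,"linear":[0,0.05,-0.24],"angular":[0,0,0.34]}]'
python3 - <<'E'
from h import *
print(get_state()["qpos"]); print(goal([.56,-.1,.30],Ro.from_euler('xyz',[180,0,70],degrees=True)))
E
```

```text
t: 17.0
eef_pos: [0.478, -0.2589, 0.3069]
tcp_rot: [-180.0, 0.3, 149.8]
force: [0.4, -0.2, -2.3]
width: 0.0649
grip_force: 66.9
[ 57.99325423  28.9337985  -50.26681776  92.97569546  23.64828078
  68.99049815  62.49929465]
([0.0091, 0.1786, 0.0067], [0.0032, 0.0052, 1.3926])
```

```bash
python3 -m inch '[{"fingers":0.05,"linear":[0.001,0.022,0.003],"angular":[0.002,0.004,0.17]},{"fingers":0.05,"linear":[0.002,0.044,0.003],"angular":[0.002,0.004,0.34]},{"fingers":0.05,"linear":[0.003,0.066,0.003],"angular":[0.002,0.004,0.51]},{"fingers":0.05,"linear":[0.004,0.09,0.003],"angular":[0.002,0.004,0.68]},{"fingers":0.05,"linear":[0.006,0.112,0.003],"angular":[0.002,0.004,0.85]},{"fingers":0.05,"linear":[0.007,0.135,0.003],"angular":[0.002,0.004,1.02]},{"fingers":0.05,"linear":[0.008,0.157,0.003],"angular":[0.002,0.004,1.2]},{"fingers":0.05,"linear":[0.009,0.178,0.003],"angular":[0.002,0.004,1.38]}]'
python3 - <<'E'
from h import *
print(get_state()["qpos"]); print(goal([.583,.009,.30],Ro.from_euler('xyz',[180,0,-9.4],degrees=True)))
E
```

```text
t: 18.0
eef_pos: [0.5575, -0.1, 0.3005]
tcp_rot: [-179.7, 0.0, 70.7]
force: [0.4, -0.5, -1.2]
width: 0.0651
grip_force: 66.8
[ 26.68048189  27.14237254 -29.23252741  89.91560495  13.91930176
  66.88567958 -24.71938325]
([0.1113, -0.012, 0.0006], [-0.0041, 0.0036, 1.3979])
```

```bash
python3 -m inch '[{"fingers":0.05,"linear":[0.014,-0.002,0],"angular":[-0.004,0.004,0.18]},{"fingers":0.05,"linear":[0.028,-0.003,0],"angular":[-0.004,0.004,0.36]},{"fingers":0.05,"linear":[0.042,-0.005,0],"angular":[-0.004,0.004,0.54]},{"fingers":0.05,"linear":[0.056,-0.006,0],"angular":[-0.004,0.004,0.72]},{"fingers":0.05,"linear":[0.07,-0.008,0],"angular":[-0.004,0.004,0.9]},{"fingers":0.05,"linear":[0.09,-0.01,0],"angular":[-0.004,0.004,1.08]},{"fingers":0.05,"linear":[0.1,-0.011,0],"angular":[-0.004,0.004,1.25]},{"fingers":0.05,"linear":[0.111,-0.012,0],"angular":[-0.004,0.004,1.398]}]'
python3 -m inch '[{"fingers":0.05,"linear":[0,0,0],"angular":[0,0,0]},{"fingers":0.05,"linear":[0,0,0],"angular":[0,0,0]}]'
python3 - <<'E'
from h import *
s=get_state();print(s["qpos"]); print(goal([.583,.009,.24],Ro.from_euler('xyz',[180,0,-9.4],degrees=True)))
for c in("wrist","scene"):
    im=get_image(c)
    print(s["eef_pos"],[(n,np.round(x["xyz"],4),round(x["confidence"],2)) for n in("blue_mid","white_rim") for x in place_of(n,c)])
E
```

```text
t: 19.0
eef_pos: [0.582, 0.0086, 0.3004]
tcp_rot: [-180.0, 0.0, -9.3]
force: [-0.5, -0.9, -1.0]
width: 0.065
grip_force: 66.8
t: 19.25
eef_pos: [0.5824, 0.0071, 0.3005]
tcp_rot: [180.0, -0.1, -9.0]
force: [-0.2, -0.6, -2.3]
width: 0.0649
grip_force: 66.8
[   3.51365562   26.49776029  -10.0088903    88.00437916    4.92651881
   65.88412903 -106.49626902]
([0.0002, -0.002, 0.0605], [0.0006, -0.0009, 0.0066])
[0.58241706 0.0070633  0.30050864] [('blue_mid', array([0.5796, 0.0084, 0.2786]), 0.93)]
[0.58241706 0.0070633  0.30050864] [('blue_mid', array([0.5849, 0.0091, 0.2792]), 0.69), ('white_rim', array([0.582 , 0.0112, 0.1598]), 0.81), ('white_rim', array([0.5816, 0.0093, 0.0479]), 0.28)]
```

```bash
python3 -m inch '[{"fingers":0.05,"linear":[0,-0.002,0.01],"angular":[0,0,0.007]},{"fingers":0.05,"linear":[0,-0.002,0.03],"angular":[0,0,0.007]},{"fingers":0.05,"linear":[0,-0.002,0.05],"angular":[0,0,0.007]},{"fingers":0.05,"linear":[0,-0.002,0.065],"angular":[0,0,0.007]},{"fingers":0.05,"linear":[0,-0.002,0.072],"angular":[0,0,0.007]},{"fingers":0.05,"linear":[0,-0.002,0.072],"angular":[0,0,0.007]}]'
python3 - <<'E'
from h import *
s=get_state(); print(goal([.5825,.009,.2],Ro.from_euler('xyz',[180,0,-9.4],degrees=True)))
im={}
for c in("wrist","scene"):
    im[c]=get_image(c)
    print(s["eef_pos"],[(n,np.round(x["xyz"],4),round(x["confidence"],2)) for n in("blue_mid","white_rim") for x in place_of(n,c)])
cv2.imwrite("pics/n.png",np.hstack([cv2.resize(im["wrist"],(400,300)),cv2.resize(im["scene"][220:340,230:390],(400,300),interpolation=cv2.INTER_CUBIC)])[:,:,::-1])
E
```

```text
t: 20.3
eef_pos: [0.5833, 0.0095, 0.2283]
tcp_rot: [180.0, -0.1, -9.5]
force: [-0.0, 0.1, -1.9]
width: 0.0651
grip_force: 66.8
([-0.0007, 0.0006, 0.0283], [0.0003, -0.0011, -0.0024])
[0.58327759 0.00945379 0.22828856] [('blue_mid', array([0.5851, 0.0104, 0.2054]), 0.87)]
[0.58327759 0.00945379 0.22828856] [('blue_mid', array([0.5889, 0.0096, 0.2068]), 0.59), ('white_rim', array([0.5811, 0.0064, 0.1617]), 0.91)]
```

```bash
python3 -m inch '[{"fingers":0.05,"linear":[-0.001,0,0.004],"angular":[0,0,-0.001]},{"fingers":0.05,"linear":[-0.001,0,0.008],"angular":[0,0,-0.001]},{"fingers":0.05,"linear":[-0.001,0,0.012],"angular":[0,0,-0.001]},{"fingers":0.05,"linear":[-0.001,0,0.016],"angular":[0,0,-0.001]},{"fingers":0.05,"linear":[-0.001,0,0.02],"angular":[0,0,-0.001]},{"fingers":0.05,"linear":[-0.001,0,0.02],"angular":[0,0,-0.001]}]'
```

```text
t: 21.35
eef_pos: [0.5822, 0.0096, 0.2082]
tcp_rot: [180.0, -0.0, -9.5]
force: [-0.6, 0.1, -1.3]
width: 0.0649
grip_force: 66.9
```

```bash
python3 -m inch '[{"fingers":0.05,"linear":[0,0,0.002],"angular":[0,0,0]},{"fingers":0.05,"linear":[0,0,0.004],"angular":[0,0,0]},{"fingers":0.05,"linear":[0,0,0.006],"angular":[0,0,0]},{"fingers":0.05,"linear":[0,0,0.008],"angular":[0,0,0]},{"fingers":0.05,"linear":[0,0,0.01],"angular":[0,0,0]},{"fingers":0.05,"linear":[0,0,0.01],"angular":[0,0,0]}]'
```

```text
t: 22.1
eef_pos: [0.5823, 0.0096, 0.1984]
tcp_rot: [180.0, -0.1, -9.5]
force: [0.1, -0.1, -1.4]
width: 0.0651
grip_force: 66.9
```

```bash
python3 -m inch '[{"fingers":0.05,"linear":[0,0,0.003],"angular":[0,0,0]},{"fingers":0.05,"linear":[0,0,0.006],"angular":[0,0,0]},{"fingers":0.05,"linear":[0,0,0.009],"angular":[0,0,0]},{"fingers":0.05,"linear":[0,0,0.012],"angular":[0,0,0]},{"fingers":0.05,"linear":[0,0,0.015],"angular":[0,0,0]},{"fingers":0.05,"linear":[0,0,0.017],"angular":[0,0,0]},{"fingers":0.05,"linear":[0,0,0.017],"angular":[0,0,0]}]'
```

```text
t: 22.98
eef_pos: [0.5823, 0.0092, 0.1814]
tcp_rot: [180.0, -0.1, -9.5]
force: [0.1, -0.2, -1.7]
width: 0.0653
grip_force: 66.8
```

```bash
python3 -m inch '[{"fingers":0.05,"linear":[0,0,0.001],"angular":[0,0,0]},{"fingers":0.05,"linear":[0,0,0.002],"angular":[0,0,0]},{"fingers":0.05,"linear":[0,0,0.003],"angular":[0,0,0]},{"fingers":0.05,"linear":[0,0,0.003],"angular":[0,0,0]}]'
```

```text
t: 23.48
eef_pos: [0.5823, 0.0091, 0.1791]
tcp_rot: [180.0, -0.1, -9.5]
force: [-2.4, -2.7, 2.7]
width: 0.0651
grip_force: 67.5
```

```bash
python3 -m inch '[{"fingers":0.05,"linear":[0,0,0.0005],"angular":[0,0,0]},{"fingers":0.0854,"linear":[0,0,0],"angular":[0,0,0]},{"fingers":0.0854,"linear":[0,0,0],"angular":[0,0,0]},{"fingers":0.0854,"linear":[0,0,0],"angular":[0,0,0]},{"fingers":0.0854,"linear":[0,0,-0.01],"angular":[0,0,0]},{"fingers":0.0854,"linear":[0,0,-0.035],"angular":[0,0,0]},{"fingers":0.0854,"linear":[0,0,-0.08],"angular":[0,0,0]},{"fingers":0.0854,"linear":[0,0,-0.12],"angular":[0,0,0]}]'
python3 -m inch '[{"fingers":0.0854,"linear":[-0.03,0,0],"angular":[0,0,0]},{"fingers":0.0854,"linear":[-0.06,0,0],"angular":[0,0,0]},{"fingers":0.0854,"linear":[-0.06,0,0],"angular":[0,0,0]}]'
python3 - <<'E'
from h import *
im={}
for c in("wrist","scene","top"):
    im[c]=get_image(c)
    print(c,[(n,np.round(x["xyz"],4),round(x["confidence"],2)) for n in("blue_mid","white_mid","bottle_c","jar_c","case_c") for x in place_of(n,c)[:1]])
cv2.imwrite("pics/f.png",np.hstack([cv2.resize(im["wrist"],(400,400)),cv2.resize(im["scene"][200:360,230:390],(400,400),interpolation=cv2.INTER_CUBIC)])[:,:,::-1])
E
```

```text
t: 24.48
eef_pos: [0.5824, 0.0098, 0.3008]
tcp_rot: [-180.0, -0.2, -9.5]
force: [1.3, 0.7, -0.7]
width: 0.0853
grip_force: 0.0
t: 24.85
eef_pos: [0.5215, 0.0202, 0.2997]
tcp_rot: [-180.0, -0.1, -9.4]
force: [-0.5, -0.1, 0.2]
width: 0.0859
grip_force: 0.0
wrist [('blue_mid', array([0.5806, 0.0111, 0.1567]), 0.68)]
scene [('blue_mid', array([0.5829, 0.0089, 0.1559]), 0.67), ('white_mid', array([0.5801, 0.0112, 0.1224]), 0.83), ('bottle_c', array([ 0.4416, -0.4136,  0.0534]), 0.56), ('jar_c', array([0.7413, 0.169 , 0.045 ]), 0.55), ('case_c', array([ 0.6609, -0.2613,  0.0194]), 0.97)]
top [('bottle_c', array([ 0.4441, -0.4163,  0.0625]), 0.89), ('jar_c', array([0.745 , 0.1635, 0.0398]), 0.59), ('case_c', array([ 0.6649, -0.2579,  0.0217]), 0.56)]
```

View pics/f.png

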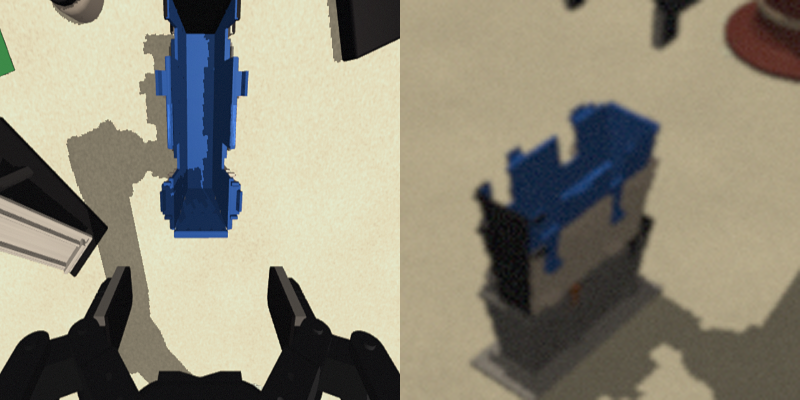

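The picture shows blue nested fully in white, with its lugs down in the slots at about (550,250) and (615,210) in the right panel. The black ends are together, and white sits square on grey. The measured heights of 0.156 and 0.122 m match the expected 0.156 and 0.118 m, and the bottle, jar and case have not moved.

```bash
python3 -c "
from bench import *
print(close_job())"
```

```text
the job is handed in; nothing more can be done
None
```

The job is done and handed in at about 25 s: the white tote is stacked on the grey one, the blue tote is nested inside the white, and the bottle, jar and case stand where they were.

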